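# Set the bench air valve to its marked opening

### The arm

A 7-joint arm with a two-finger parallel gripper is mounted at the origin on a cart in front of the work surface, level with it; the furniture and walls round the work are solid. World frame = base frame: x ahead of the robot, y to its left, z up, the work surface at z = 0. Lengths are in m, angles in rad, forces in N, time in s.
With the tool pointing down it reaches from about 0.4 to 0.9 m from the base axis. Payload 5.5 kg.
Tool frame: the origin (TCP) lies between the finger pads; the fingertips stand 19 mm ahead of it and the grasp point (between the pads) is the TCP (ctrl.tips_ahead is the distance from the TCP to the fingertips, in m); z points along the fingers, y is the line along which they close (so a half turn about z gives the same grasp; the last joint's range is limited). The gripper opens to 92 mm and grips with 3 to 60 N. Pads are 19 mm wide; open, the fingers measure 130 mm over their backs; the gripper's body (75 mm by 190 mm) begins 47 mm behind the grasp point.
Start: joints at [-0.915, 0.501, -0.427, 1.55, 0.221, 1.138, -0.21], TCP at [0.249, 0.601, 0.246] pointing down, gripper open.
Joint ranges: [-2.88, 2.88], [-0.31, 2.03], [-1.54, 1.56], [0.2, 2.42], [-1.41, 4.55], [0.19, 2.02], [-2.57, 2.57]. Speed limits (rad/s): [2.57, 2.57, 3.14, 3.14, 3.14, 3.14, 3.14].

### API

Orientations are given as a unit quaternion [w, x, y, z].
In Python, from station import monitor, grab_frame, order, ctrl gives the robot as it stands. The module is installed in compiled form; this text tells all that it offers.
- The arm moves only by the tool servo_tool, never from a script. Its arguments are lists of equal length, an entry for each row: "offset": the shift along the tool's x, y, z in cm, a list of three; "twist": the turn about the tool's z in rad. A call has exactly 5 rows; each row shifts and turns the commanded pose from where the row before left it, along the tool's axes as they then stand; what a row does not reach is not made up. A row lasts 1/12 s, in which the tool goes at most 41.7 mm and 7.16 degrees, less where a joint would pass 70% of its speed; a pose out of reach is approached as far as the arm can. A call with a gripper value outside its range is refused whole. "hand" is the finger opening in cm, from 0 to 9.18, set as the call begins (left out, the last holds). The fingers move at their own pace and stop on an object; "newtons" is the grip in N (left out, the last holds). Time passes only in rows, so rows that do not move let the fingers close, or fill a call up. It gives the time, the measured TCP pose, the force, the opening and the grip force at its end, in the units of the state.
- monitor.state(): the state, without advancing time (a new reading comes with each control period).
- grab_frame(name): name is "scene" or "top"; returns a dict with "color" (420x560x3 uint8, red, green, blue), "fx", "fy", "cx", "cy" (pixels), "origin" and "rotation" of the camera in the world. Camera axes: x right, y up, looking along -z (the intrinsics and any distortion apply to the point x, -y, -z); pixel columns grow to the right and rows downward; lengths in m; the calibration is good to about 2 mm. A picture is of the moment at which its call begins. There is no depth.
- order.finish_job(): hands the job in; it is judged then, once.
The state is a dict: "time_s": time; "joint_positions": joint angles; "qvel": joint speeds; "effort": joint torques, N m; "ee_pos": TCP position; "tcp_rot": TCP orientation; "ft_force": force on the tool from outside, world axes, zero at the start; "ft_torque": the same for the moment, N m; "finger_gap": opening from 0.0 (shut) to 1.0 (fully open); "gripper_force": force on a finger pad.
Only numpy, scipy, OpenCV 4.12 (cv2) and the standard library are available. Lean on these libraries where they do the work, as an engineer would, in place of code of your own. Each camera call takes 0.05 s, during which the arm holds its last target. There are 200 camera calls.

### The job

The glue bottle has been left in the swing of the long-lever air valve: move it out of the way first and leave it standing upright on the bench, at least 5 cm clear of anywhere the lever can reach; do not shove it with the lever or against the valve. Then open the valve by swinging the long lever round until it stands over the setting index, midway between the index's two short pins; never let it swing out past the far pin. Leave the index, the small wing-handled valve and the tools on the bench (screwdriver, plane, sanding block) as they are.

Things in the scene. Friction and masses are not known exactly. Their poses are not given: they have to be found in the camera images.
- air_valve: Air valve fixture screwed to the bench: dark steel base plate (175 x 64 x 8 mm) carrying a brass pipe (22 mm thick, axis 30 mm above the bench) along its x, from x = -87 mm (hose barb) to x = +144 mm (cap). Origin on the bench straight below the long lever's pivot; z up. At x = +80 mm stands the small wing valve. It cannot move.
- lever_pivot (a point): Point on the long lever's upright turning axis, 70 mm above the bench (mid-height of the lever). The top of the pivot nut is 84 mm above the bench.
- valve_lever (a joint): Long lever's opening angle in rad: 0 = shut, lever at right angles to the pipe, along the fixture's -y; grows clockwise seen from above, to 1.57 = fully open, along -x (over the hose barb). Direction in the fixture's frame: (-sin a, -cos a). Stiff: about 3 N at the grip; stays where it is left. Starts shut or nearly so.
- lever_tip (a point): Outer end of the long lever, 130 mm from the pivot, at mid-height (70 mm above the bench). Its x axis points outward along the lever. The lever's black grip runs from 45 to 130 mm from the pivot, 18 mm wide, from 63 to 77 mm above the bench; free bench below it beyond 70 mm from the pivot.
- setting_index (a joint): Angle of the setting index in rad, measured as the long lever's angle is (same zero, same sense): the lever is set when its angle equals this. Between 0.6 and 1.2. Held by stiff friction; not to be moved.
- index_mark (a point): Mid-point between the index's two short pins, 58 mm from the pivot, 53 mm above the bench, under the lever's sweep; x axis outward. The index is a flat steel arm (end 43 mm wide). The pins (5 mm thick, tops 59 mm above the bench, 4 mm below the lever) stand 17 mm to either side: from above the centred lever shows some 5 mm of gap to each. The far pin is on the opening (clockwise) side.
- glue_bottle: Upright squeeze bottle of wood glue, about 0.3 kg: body 43 mm (its x) by 60 mm (its y), rounded, up to 128 mm; cap 28 mm thick up to 170 mm. Origin at the centre of its underside, z up. It stands about 0.12 m from the lever's pivot, between the shut lever and the opening set by the index.
- wing_handle (a joint): Turn of the small wing-shaped handle (50 mm long, 7 mm wide, top 69 mm above the bench) on the second valve, rad; 0 = as found (across the pipe). Not to be moved.
- wing_top (a point): Centre of the top of the small wing handle, 69 mm above the bench, 80 mm behind the lever's pivot along the fixture's +x.
- driver_yellow: Yellow-handled screwdriver lying on the bench, 27 x 184 (its y) x 26 mm; origin under its centre. Bystander.
- block_plane: Metal block plane lying on the bench, 49 x 160 (its y) x 47 mm; origin under its centre. Bystander.
- sanding_block: Brown sanding block, 60 x 110 (its y) x 24 mm; origin under its centre. Bystander.
Not all that is in view belongs to the job. Leave any blue or orange look-alike of the glue_bottle alone.

How it is judged:
By the outcome, as a careful person would: the job done as asked, in the order asked, and still so for the second after the job is handed in, with the robot touching nothing.
It also fails if it takes over 54 s, if anything falls off the work surface, if the arm or the gripper's body presses on something with over 40 N, if the wrist force passes 120 N, or if a joint passes its speed limit or range.

## Working session

There is one attempt and no reset: what is moved stays moved. The work goes in short steps, Python scripts to look and compute and a tool call to move; the robot and the scene stay as the last step left them, time stands still between calls to the robot, and variables do not carry over. Pictures are saved under pics/ and viewed, at most 10 in all, crops included, and the job is handed in when it is done.

Besides the shell and the picture viewer there is one more tool, called after "Request:" by a JSON object that holds its "api" and its "payload", one argument or row to a line. servo_tool: Moves the arm, as the interface text tells. Its arguments: {"type":"object","properties":{"offset":{"type":"array","items":{"type":"array","items":{"type":"number"}}},"twist":{"type":"array","items":{"type":"number"}},"hand":{"type":"number"},"newtons":{"type":"number"}},"required":["offset","twist"]}

```bash
mkdir -p pics; cat > h.py <<'E'
import numpy as np, cv2
from station import monitor, grab_frame, order, ctrl
def grab(n):
    f=grab_frame(n); np.savez(f'{n}.npz',**{k:np.array(v) for k,v in f.items()}); return f
def load(n): return dict(np.load(f'{n}.npz',allow_pickle=True))
def ray(f,u,v):
    d=np.array([(u-f['cx'])/f['fx'],-(v-f['cy'])/f['fy'],-1.]); d=np.array(f['rotation'])@d
    return np.array(f['origin']),d
def onz(f,u,v,z):
    o,d=ray(f,u,v); return o+d*(z-o[2])/d[2]
def proj(f,p):
    c=np.array(f['rotation']).T@(np.array(p)-f['origin']); return f['cx']+f['fx']*c[0]/-c[2], f['cy']+f['fy']*c[1]/c[2]
E
python3 - <<'E'
from h import *
for n in('scene','top'):
    f=grab(n); cv2.imwrite(f'pics/{n}0.png',f['color'][:,:,::-1]); print(n,[k for k in f],f['fx'],f['cx'],f['cy'],f['origin'],np.round(f['rotation'],3).tolist())
s=monitor.state(); print(s['ee_pos'],s['tcp_rot'],s['time_s'])
E
```

```text
scene ['color', 'fx', 'fy', 'cx', 'cy', 'origin', 'rotation'] 400.00374739342203 279.08932202439513 218.2336928033042 [ 0.04401687 -0.66365715  0.49889864] [0.817, 0.476, -0.174, -0.275]
top ['color', 'fx', 'fy', 'cx', 'cy', 'origin', 'rotation'] 414.46736329908134 284.76361101996685 213.50276440992712 [ 0.43494462 -0.10605168  1.05760979] [0.712, 0.03, -0.03, -0.7]
[0.24859511 0.5999345  0.24477949] [-2.15194676e-04  1.95113531e-01  9.80780269e-01 -8.52712300e-04] 0.1
```

View pics/scene0.png

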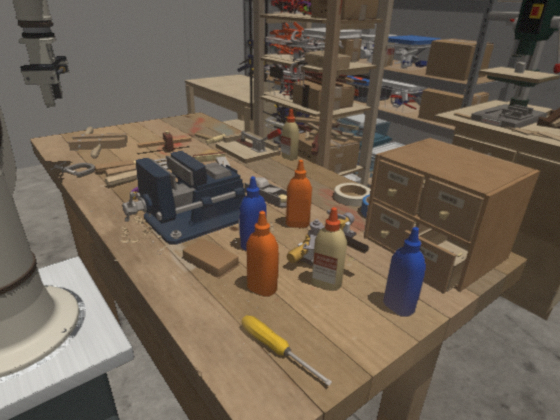

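View pics/top0.png

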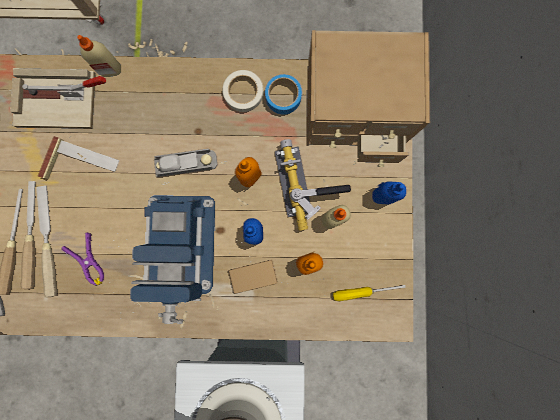

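```bash
cat > /tmp/e.py <<'E'
s=open('h.py').read().replace("np.savez(f'","f=dict(f); f['rotation']=R.from_quat(f['rotation'],scalar_first=True).as_matrix(); np.savez(f'").replace("import numpy as np, cv2","import numpy as np, cv2\nfrom scipy.spatial.transform import Rotation as R")
open('h.py','w').write(s)
E
python3 /tmp/e.py; python3 - <<'E'
from h import *
s=grab('scene');t=grab('top')
a=cv2.resize(t['color'][130:280,250:410],None,fx=4,fy=4,interpolation=cv2.INTER_CUBIC)[:,:,::-1]
b=cv2.resize(s['color'][190:300,270:410],None,fx=5,fy=5,interpolation=cv2.INTER_CUBIC)[:,:,::-1]
cv2.imwrite('pics/t1.png',a);cv2.imwrite('pics/s1.png',b)
for p in [(296,193),(337,216),(240,410)]: print(onz(t,*p,0.084))
print(s['rotation'],proj(s,[.5,-.2,.1]))
E
```

```text
[ 0.56685415 -0.13140479  0.084     ]
[ 0.51389567 -0.22882243  0.084     ]
[ 0.06914829 -0.01184917  0.084     ]
[[ 0.7886244   0.28359948 -0.54556659]
 [-0.61444488  0.39667442 -0.68198746]
 [ 0.02300102  0.87305254  0.48708337]] (np.float64(313.61343608559446), np.float64(236.68409281686465))
```

View pics/t1.png

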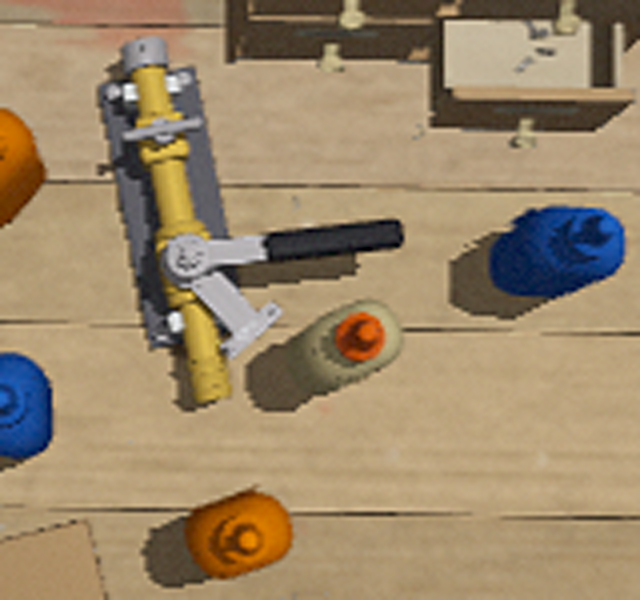

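View pics/s1.png

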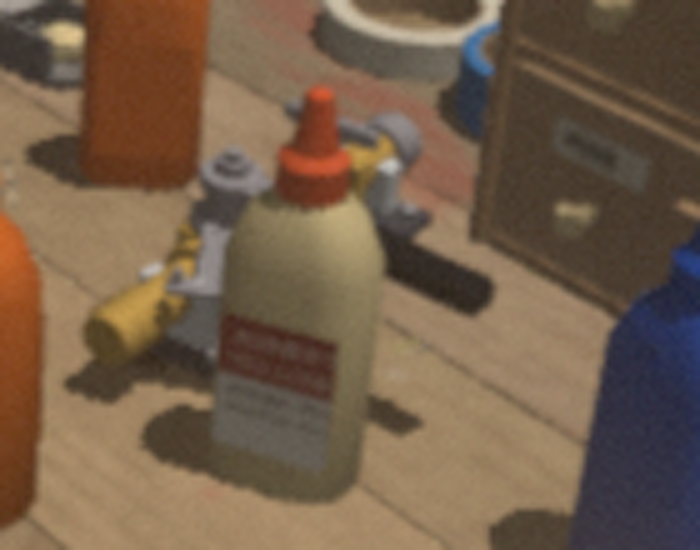

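```bash
cat > m.py <<'E'
from h import *
s=load('scene');t=load('top')
def tri(ut,us):
    (o1,d1),(o2,d2)=ray(t,*ut),ray(s,*us); A=np.c_[d1,-d2]; k=np.linalg.lstsq(A,o2-o1,rcond=None)[0]
    p,q=o1+d1*k[0],o2+d2*k[1]; return (p+q)/2,np.linalg.norm(p-q)
def c(x,y): return (250+(x+.5)/4-.5,130+(y+.5)/4-.5)
def d(x,y): return (270+(x+.5)/5-.5,190+(y+.5)/5-.5)
if __name__=='__main__':
    np.set_printoptions(precision=4,suppress=True)
    print('collar',tri(c(360,338),d(315,165)),onz(t,*c(360,337),.147),'tip',tri(c(367,329),d(320,92)))
    print('nut',tri(c(187,256),d(233,160)))
    piv=onz(t,*c(187,256),.084);print(piv)
    hsv=cv2.cvtColor(t['color'],cv2.COLOR_RGB2HSV)
    m=(t['color'].max(2)<50).astype(np.uint8); m[:,:312]=0;m[:,355:]=0;m[:180]=0;m[205:]=0
    n,l,st,ce=cv2.connectedComponentsWithStats(m); i=1+st[1:,4].argmax(); print(st[i],ce[i])
    pts=np.argwhere(l==i)[:,::-1].astype(float); w=np.array([onz(t,u,v,.075)[:2] for u,v in pts]); r=w-piv[:2]
    print('grip r',np.linalg.norm(r,axis=1).min(),np.linalg.norm(r,axis=1).max(),'dir',r.mean(0)/np.linalg.norm(r.mean(0)))
    cap=onz(t,*c(144,42),.041);barb=onz(t,*c(212,398),.041);ax=(cap-barb)[:2];print('pipe len',np.linalg.norm(ax),ax/np.linalg.norm(ax))
    yaw=np.arctan2(ax[1],ax[0])
    def ang(v): # lever angle
        x=v@[np.cos(yaw),np.sin(yaw)];y=v@[-np.sin(yaw),np.cos(yaw)];return np.arctan2(-x,-y)
    print('yaw',yaw,'lever',ang(r.mean(0)))
    pins=[onz(t,*c(*q),.059)[:2] for q in((274,309),(233,352))]
    print('pins',[(np.linalg.norm(p-piv[:2]),ang(p-piv[:2])) for p in pins],'mid',np.mean(pins,0),ang(np.mean(pins,0)-piv[:2]))
    for nm,m in(('blue',(hsv[:,:,0]>105)&(hsv[:,:,1]>180)),('orange',(hsv[:,:,0]<14)&(hsv[:,:,1]>200))):
        n,l,st,ce=cv2.connectedComponentsWithStats(m.astype(np.uint8))
        for k in range(1,n):
            if st[k,4]>200: print(nm,ce[k],onz(t,*ce[k],.08))
    print('edge',onz(t,411,250,0),'driver',onz(t,404,286,.013),onz(t,333,295,.013))
E
python3 m.py; python3 -c "
from h import *;s=monitor.state();print(R.from_quat(s['tcp_rot'],scalar_first=True).as_matrix().round(3))"
```

```text
collar (array([ 0.5149, -0.2288,  0.1391]), np.float64(0.0032078938716347143)) [ 0.5136 -0.2266  0.147 ] tip (array([ 0.5164, -0.2278,  0.1684]), np.float64(0.000806752905817025))
nut (array([ 0.5672, -0.1335,  0.0798]), np.float64(0.003396128435519148))
[ 0.5654 -0.1323  0.084 ]
[316 185  35  11 140] [332.4    190.0929]
grip r 0.047791202131491135 0.12914334869670388 dir [ 0.1288 -0.9917]
pipe len 0.2263904226512966 [0.9796 0.2009]
yaw 0.20222631085824294 lever 0.07306953713627631
pins [(np.float64(0.06069528693895784), np.float64(0.683082456137969)), (np.float64(0.06197382542355577), np.float64(1.2802844003998741))] mid [ 0.524  -0.1739] 0.9848915539157144
blue [389.0977 192.421 ] [ 0.5726 -0.3529  0.08  ]
blue [252.8297 231.2758] [ 0.4747 -0.0311  0.08  ]
edge [ 0.4372 -0.4281  0.    ] driver [ 0.3475 -0.4059  0.013 ] [ 0.3223 -0.2291  0.013 ]
[[-0.924  0.383 -0.001]
 [ 0.383  0.924 -0.001]
 [ 0.    -0.001 -1.   ]]
```

```bash
python3 - <<'E'
from m import *
np.set_printoptions(precision=3,suppress=True)
for n,q,z in(('cab left front bottom (top view)',c(228,62),0),('drawer front left bottom',c(432,128),0),('drawer front left, top',c(447,90),.05)): print(n,onz(t,*q,z))
print('cab corner scene bottom',onz(s,367,229,0), onz(s,377,150,.2),'drawer scene bottom L',onz(s,443,284,0),'R',onz(s,466,250,.05))
print(tri((310,135),(372,148)))
import numpy as np
print(tri((311,33.5),(375,148)))
a=cv2.resize(s['color'][130:300,340:540],None,fx=4,fy=3.5,interpolation=cv2.INTER_CUBIC)[:,:,::-1]
cv2.imwrite('pics/s2.png',a)
E
```

```text
cab left front bottom (top view) [ 0.704 -0.159  0.   ]
drawer front left bottom [ 0.663 -0.292  0.   ]
drawer front left, top [ 0.676 -0.292  0.05 ]
cab corner scene bottom [ 0.746 -0.134  0.   ] [ 0.751 -0.125  0.2  ] drawer scene bottom L [ 0.704 -0.371  0.   ] R [ 0.777 -0.365  0.05 ]
(array([ 0.673, -0.161,  0.229]), np.float64(0.017471165581440445))
(array([ 0.844, -0.116,  0.204]), np.float64(0.11929723990162702))
```

View pics/s2.png

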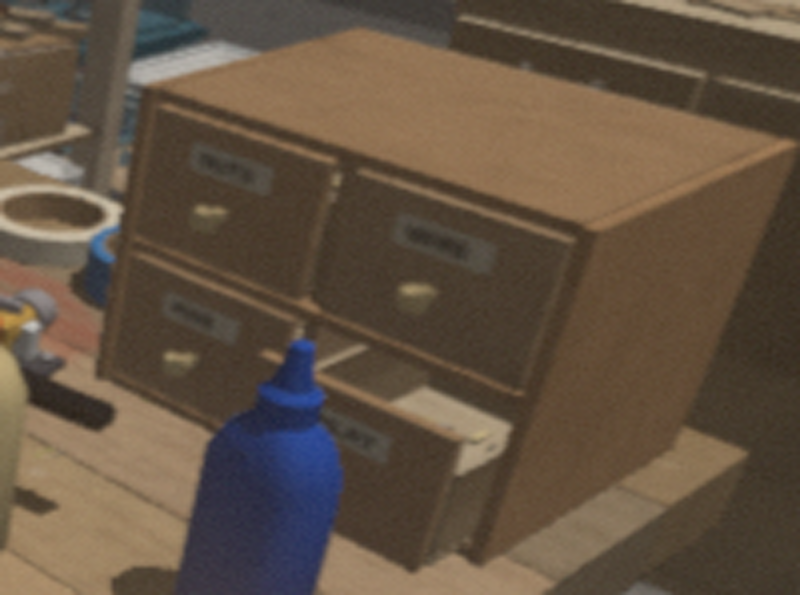

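Candidates for the glue bottle (top view): cream/red-cap (337,216), far cream one lying across the tray (98,55), oranges (247,170) and (310,263), blues (252,232) and (390,192). I choose the cream one at (337,216), next to the lever and upright. The crops confirm it: grey pivot at crop (187,256), grip to (402,234), index pins at (274,309) and (233,352), red cap at (360,337).

Request:
{"api": "servo_tool", "payload": {
  "offset": [
    [-2.2,-2.6,-0.8],
    [-2.2,-2.6,-0.8],
    [-2.2,-2.6,-0.8],
    [-2.2,-2.6,-0.8],
    [-2.2,-2.6,-0.8]
  ],
  "twist": [0,0,0,0,0],
  "hand": 7,
  "newtons": 25
}}

```text
time_s: 0.62
ee_pos: [0.3008, 0.4366, 0.2857]
tcp_rot: [-0.0, 0.195, 0.981, -0.0]
ft_force: [1.3, -0.6, -0.3]
finger_gap: 0.767
gripper_force: 0.0
```

Request:
{"api": "servo_tool", "payload": {
  "offset": [
    [-2.2,-2.6,0],
    [-2.2,-2.6,0],
    [-2.2,-2.6,0],
    [-2.2,-2.6,0],
    [-2.2,-2.6,0]
  ],
  "twist": [0,0,0,0,0]
}}

```text
time_s: 1.03
ee_pos: [0.3526, 0.2744, 0.2858]
tcp_rot: [0.0, 0.195, 0.981, 0.0]
ft_force: [1.0, 0.1, -0.2]
finger_gap: 0.763
gripper_force: 0.0
```

Request:
{"api": "servo_tool", "payload": {
  "offset": [
    [-2.2,-2.6,0],
    [-2.2,-2.6,0],
    [-2.2,-2.6,0],
    [-2.2,-2.6,0],
    [-2.2,-2.6,0]
  ],
  "twist": [0,0,0,0,0]
}}

```text
time_s: 1.45
ee_pos: [0.4044, 0.1123, 0.2859]
tcp_rot: [0.0, 0.195, 0.981, 0.0]
ft_force: [0.8, -0.2, 0.4]
finger_gap: 0.762
gripper_force: 0.0
```

Request:
{"api": "servo_tool", "payload": {
  "offset": [
    [-2.2,-2.6,0],
    [-2.2,-2.6,0],
    [-2.2,-2.6,0],
    [-2.2,-2.6,0],
    [-2.2,-2.6,0]
  ],
  "twist": [0,0,0,0,0]
}}

```text
time_s: 1.87
ee_pos: [0.4563, -0.0499, 0.2859]
tcp_rot: [0.0, 0.195, 0.981, 0.0]
ft_force: [1.0, 0.6, -0.0]
finger_gap: 0.763
gripper_force: 0.0
```

```bash
cat > go.py <<'E'
import sys
from h import *
s=monitor.state(); M=R.from_quat(s['tcp_rot'],scalar_first=True).as_matrix(); p=np.array(s['ee_pos'])
y=M[:,1]; print('t',round(s['time_s'],2),'tcp',p.round(4),'yang',np.degrees(np.arctan2(y[1],y[0])).round(1),'F',np.round(s['ft_force'],1),'gap',round(float(s['finger_gap']),3),'gf',s['gripper_force'])
if len(sys.argv)>3: print('tool cm',(M.T@(np.array(sys.argv[1:4],float)-p)*100).round(2))
E
python3 go.py .515 -.2275 .27
```

```text
t 1.87 tcp [ 0.4563 -0.0499  0.2859] yang 67.5 F [ 1.   0.6 -0. ] gap 0.763 gf 0.0
tool cm [-12.21 -14.16   1.59]
```

Request:
{"api": "servo_tool", "payload": {
  "offset": [
    [-3.0,-3.5,0],
    [-3.0,-3.5,0],
    [-3.0,-3.5,0],
    [-3.0,-3.5,0],
    [0,0,0]
  ],
  "twist": [0,0,0,0,0.1]
}}

```text
time_s: 2.28
ee_pos: [0.5082, -0.2165, 0.2857]
tcp_rot: [0.001, 0.248, 0.969, -0.003]
ft_force: [0.0, -1.2, -0.3]
finger_gap: 0.76
gripper_force: 0.0
```

```bash
python3 go.py .515 -.2275 .146
```

```text
t 2.28 tcp [ 0.5082 -0.2165  0.2857] yang 61.3 F [ 0.  -1.2 -0.3] gap 0.76 gf 0.0
tool cm [-1.07 -0.57 13.97]
```

Request:
{"api": "servo_tool", "payload": {
  "offset": [
    [-0.2,-0.1,2.5],
    [0,0,2.5],
    [0,0,2.5],
    [0,0,0],
    [0,0,0]
  ],
  "twist": [0,0,0,0,0]
}}

```text
time_s: 2.7
ee_pos: [0.5082, -0.2081, 0.2097]
tcp_rot: [-0.002, 0.244, 0.97, 0.0]
ft_force: [0.4, 0.3, 0.1]
finger_gap: 0.76
gripper_force: 0.0
```

```bash
python3 go.py .515 -.2275 .146; python3 - <<'E'
from h import *
s=grab('scene');t=grab('top')
a=cv2.resize(s['color'][150:300,260:420],None,fx=2.5,fy=4)[:,:,::-1];b=cv2.resize(t['color'][130:280,280:440],None,fx=2.5,fy=4)[:,:,::-1]
cv2.imwrite('pics/g.png',np.hstack([a,b]))
E
```

```text
t 2.7 tcp [ 0.5082 -0.2081  0.2097] yang 61.8 F [0.4 0.3 0.1] gap 0.76 gf 0.0
tool cm [-1.54 -1.38  6.36]
```

View pics/g.png

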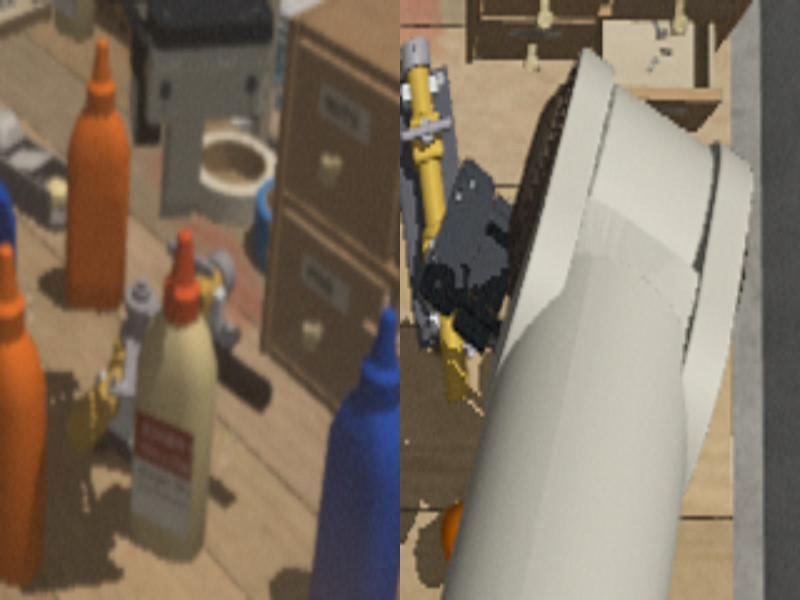

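The view shows the bottle upright with its cap at crop (182,290). The gripper is above it, about 2 cm short, which agrees with the measured TCP. I'll move over, then go down.

Request:
{"api": "servo_tool", "payload": {
  "offset": [
    [-0.8,-0.7,0],
    [-0.7,-0.7,0],
    [0,0,0],
    [0,0,0],
    [0,0,0]
  ],
  "twist": [0,0,0,0,0]
}}

```text
time_s: 3.22
ee_pos: [0.5159, -0.2283, 0.211]
tcp_rot: [0.0, 0.244, 0.97, 0.0]
ft_force: [-0.1, -0.0, 0.2]
finger_gap: 0.768
gripper_force: 0.0
```

```bash
python3 go.py .515 -.2275 .146; python3 -c "
from m import *
M=R.from_quat(monitor.state()['tcp_rot'],scalar_first=True).as_matrix();p=np.array(monitor.state()['ee_pos'])
for k in(-.035,.035): print('fingertip scene px',proj(s,p+M@[0,k,.019]),'cap',proj(s,[.515,-.2275,.168]))"
```

```text
t 3.22 tcp [ 0.5159 -0.2283  0.211 ] yang 61.7 F [-0.1 -0.   0.2] gap 0.768 gf 0.0
tool cm [0.12 0.02 6.5 ]
fingertip scene px (np.float64(340.5078422517978), np.float64(205.37994221671394)) cap (np.float64(332.6536652782053), np.float64(208.34455043732137))
fingertip scene px (np.float64(329.08342809604136), np.float64(187.97419153453345)) cap (np.float64(332.6536652782053), np.float64(208.34455043732137))
```

Request:
{"api": "servo_tool", "payload": {
  "offset": [
    [0,0,2.2],
    [0,0,2.2],
    [0,0,2.0],
    [0,0,0],
    [0,0,0]
  ],
  "twist": [0,0,0,0,0]
}}

```text
time_s: 3.63
ee_pos: [0.515, -0.2273, 0.1459]
tcp_rot: [-0.001, 0.244, 0.97, 0.0]
ft_force: [-0.4, 0.2, 0.4]
finger_gap: 0.761
gripper_force: 0.0
```

Request:
{"api": "servo_tool", "payload": {
  "offset": [
    [0,0,0],
    [0,0,0],
    [0,0,0],
    [0,0,0],
    [0,0,0]
  ],
  "twist": [0,0,0,0,0],
  "hand": 1,
  "newtons": 25
}}

```text
time_s: 4.05
ee_pos: [0.5163, -0.2281, 0.1475]
tcp_rot: [0.001, 0.244, 0.97, -0.0]
ft_force: [0.1, -0.5, 1.3]
finger_gap: 0.449
gripper_force: 0.0
```

Request:
{"api": "servo_tool", "payload": {
  "offset": [
    [0,0,0],
    [0,0,0],
    [0,0,0],
    [0,0,0],
    [0,0,0]
  ],
  "twist": [0,0,0,0,0]
}}

```text
time_s: 4.47
ee_pos: [0.5161, -0.2279, 0.1469]
tcp_rot: [0.0, 0.244, 0.97, 0.0]
ft_force: [0.2, 0.5, 2.6]
finger_gap: 0.283
gripper_force: 25.0
```

Request:
{"api": "servo_tool", "payload": {
  "offset": [
    [0,0,-0.8],
    [0,0,-0.8],
    [0,0,-0.8],
    [0,0,-0.8],
    [0,0,-0.8]
  ],
  "twist": [0,0,0,0,0],
  "newtons": 35
}}

```text
time_s: 4.88
ee_pos: [0.5159, -0.2281, 0.1877]
tcp_rot: [0.0, 0.244, 0.97, -0.0]
ft_force: [-0.2, -0.7, -3.5]
finger_gap: 0.28
gripper_force: 35.0
```

```bash
python3 go.py .43 -.36 .190
```

```text
t 4.88 tcp [ 0.5159 -0.2281  0.1877] yang 61.8 F [-0.2 -0.7 -3.5] gap 0.28 gf 34.99914238695055
tool cm [  1.33 -15.69  -0.23]
```

Lifted (3.5 N weight). Carry gently.

Request:
{"api": "servo_tool", "payload": {
  "offset": [
    [0.1,-1.0,0],
    [0.1,-1.6,0],
    [0.2,-1.8,0],
    [0.2,-1.8,0],
    [0.1,-1.8,0]
  ],
  "twist": [0,0,0,0,0]
}}

```text
time_s: 5.3
ee_pos: [0.4705, -0.2963, 0.1867]
tcp_rot: [-0.0, 0.244, 0.97, -0.0]
ft_force: [-0.0, 0.0, -3.4]
finger_gap: 0.279
gripper_force: 35.0
```

Request:
{"api": "servo_tool", "payload": {
  "offset": [
    [0.1,-1.8,0],
    [0.2,-1.8,0],
    [0.1,-1.8,0],
    [0.1,-1.4,0],
    [0.1,-0.8,0]
  ],
  "twist": [0,0,0,0,0]
}}

```text
time_s: 5.72
ee_pos: [0.4283, -0.362, 0.1868]
tcp_rot: [-0.0, 0.245, 0.969, -0.001]
ft_force: [-0.0, -0.8, -2.9]
finger_gap: 0.278
gripper_force: 35.0
```

Request:
{"api": "servo_tool", "payload": {
  "offset": [
    [0,0,0],
    [0,0,1.0],
    [0,0,1.0],
    [0,0,0.6],
    [0,0,0]
  ],
  "twist": [0,0,0,0,0]
}}

```text
time_s: 6.13
ee_pos: [0.4301, -0.357, 0.1581]
tcp_rot: [-0.002, 0.243, 0.97, 0.001]
ft_force: [-0.2, 1.7, -5.0]
finger_gap: 0.28
gripper_force: 35.0
```

```bash
python3 go.py .43 -.36 .147; python3 - <<'E'
from h import *
s=grab('scene')
cv2.imwrite('pics/c.png',cv2.resize(s['color'][140:380,260:520],None,fx=2.5,fy=2.5)[:,:,::-1])
E
```

```text
t 6.13 tcp [ 0.4301 -0.357   0.1581] yang 61.9 F [-0.2  1.7 -5. ] gap 0.28 gf 34.99921671435004
tool cm [-0.14 -0.27  1.11]
```

View pics/c.png

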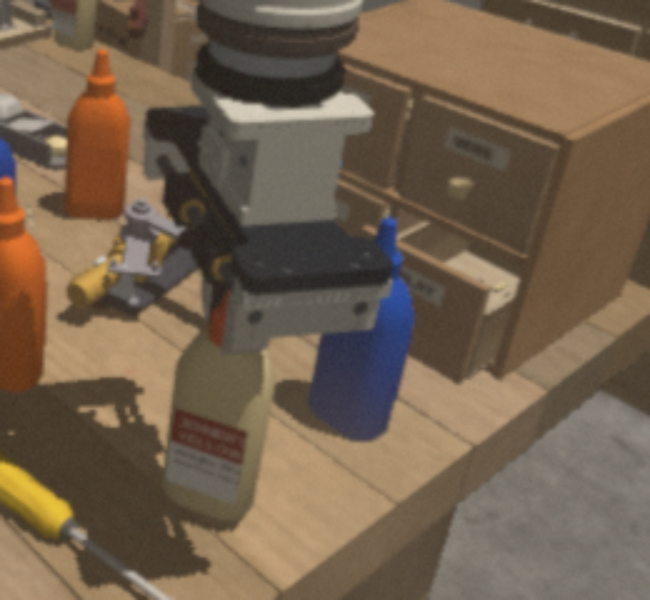

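The bottle hangs over free bench at crop (215,430), clear of the screwdriver and the blue bottle. I'll lower it slowly.

Request:
{"api": "servo_tool", "payload": {
  "offset": [
    [0,0,0.3],
    [0,0,0.3],
    [0,0,0.2],
    [0,0,0.1],
    [0,0,0]
  ],
  "twist": [0,0,0,0,0]
}}

```text
time_s: 6.6
ee_pos: [0.4305, -0.3592, 0.1515]
tcp_rot: [-0.0, 0.244, 0.97, 0.0]
ft_force: [-0.3, 0.3, -3.1]
finger_gap: 0.279
gripper_force: 35.0
```

Request:
{"api": "servo_tool", "payload": {
  "offset": [
    [0,0,0.1],
    [0,0,0.1],
    [0,0,0],
    [0,0,0],
    [0,0,0]
  ],
  "twist": [0,0,0,0,0]
}}

```text
time_s: 7.02
ee_pos: [0.4307, -0.3593, 0.1498]
tcp_rot: [0.0, 0.244, 0.97, -0.0]
ft_force: [-0.5, 0.0, -3.4]
finger_gap: 0.279
gripper_force: 35.0
```

Request:
{"api": "servo_tool", "payload": {
  "offset": [
    [0,0,0.1],
    [0,0,0.1],
    [0,0,0],
    [0,0,0],
    [0,0,0]
  ],
  "twist": [0,0,0,0,0]
}}

```text
time_s: 7.43
ee_pos: [0.4306, -0.3593, 0.1477]
tcp_rot: [-0.0, 0.244, 0.97, 0.0]
ft_force: [-0.4, -0.1, -3.2]
finger_gap: 0.278
gripper_force: 35.0
```

Request:
{"api": "servo_tool", "payload": {
  "offset": [
    [0,0,0.1],
    [0,0,0.05],
    [0,0,0],
    [0,0,0],
    [0,0,0]
  ],
  "twist": [0,0,0,0,0]
}}

```text
time_s: 7.85
ee_pos: [0.4311, -0.3595, 0.1469]
tcp_rot: [0.001, 0.244, 0.97, -0.0]
ft_force: [-0.3, 1.4, 4.0]
finger_gap: 0.278
gripper_force: 35.0
```

Contact (+4 N). Release and rise.

Request:
{"api": "servo_tool", "payload": {
  "offset": [
    [0,0,0],
    [0,0,0],
    [0,0,0],
    [0,0,0],
    [0,0,0]
  ],
  "twist": [0,0,0,0,0],
  "hand": 7
}}

```text
time_s: 8.27
ee_pos: [0.4305, -0.3593, 0.146]
tcp_rot: [-0.0, 0.244, 0.97, 0.0]
ft_force: [0.4, -0.4, -0.2]
finger_gap: 0.589
gripper_force: 0.0
```

Request:
{"api": "servo_tool", "payload": {
  "offset": [
    [0,0,0],
    [0,0,-2],
    [0,0,-2.5],
    [0,0,-2.5],
    [0,0,-2]
  ],
  "twist": [0,0,0,0,0]
}}

```text
time_s: 8.68
ee_pos: [0.4308, -0.3596, 0.2378]
tcp_rot: [0.0, 0.244, 0.97, -0.0]
ft_force: [0.9, -0.9, -0.1]
finger_gap: 0.761
gripper_force: 0.0
```

```bash
python3 go.py .615 -.212 .235
```

```text
t 8.68 tcp [ 0.4308 -0.3596  0.2378] yang 61.8 F [ 0.9 -0.9 -0.1] gap 0.761 gf 0.0
tool cm [-9.24 21.72  0.28]
```

Request:
{"api": "servo_tool", "payload": {
  "offset": [
    [-1.4,3.5,0],
    [-1.5,3.5,0],
    [-1.5,3.5,0],
    [-1.5,3.5,0],
    [-1.5,3.5,0]
  ],
  "twist": [0,0,0,0,0],
  "hand": 0
}}

```text
time_s: 9.1
ee_pos: [0.5798, -0.2389, 0.2363]
tcp_rot: [0.0, 0.244, 0.97, 0.0]
ft_force: [1.3, -0.5, 0.7]
finger_gap: 0.451
gripper_force: 0.0
```

Request:
{"api": "servo_tool", "payload": {
  "offset": [
    [-1.5,3.7,0],
    [0,0,0],
    [0,0,0],
    [0,0,0],
    [0,0,0]
  ],
  "twist": [0,-0.1,-0.1,0,0]
}}

```text
time_s: 9.52
ee_pos: [0.609, -0.2149, 0.2359]
tcp_rot: [-0.0, 0.148, 0.989, -0.0]
ft_force: [-0.1, 0.2, -0.5]
finger_gap: 0.089
gripper_force: 0.0
```

```bash
python3 go.py .612 -.212 .074; python3 - <<'E'
from h import *
s=grab('scene')
cv2.imwrite('pics/d.png',cv2.resize(s['color'][140:340,260:480],None,fx=3,fy=3)[:,:,::-1])
E
```

```text
t 9.52 tcp [ 0.609  -0.2149  0.2359] yang 73.0 F [-0.1  0.2 -0.5] gap 0.089 gf 0.0
tool cm [-0.21  0.37 16.19]
```

View pics/d.png

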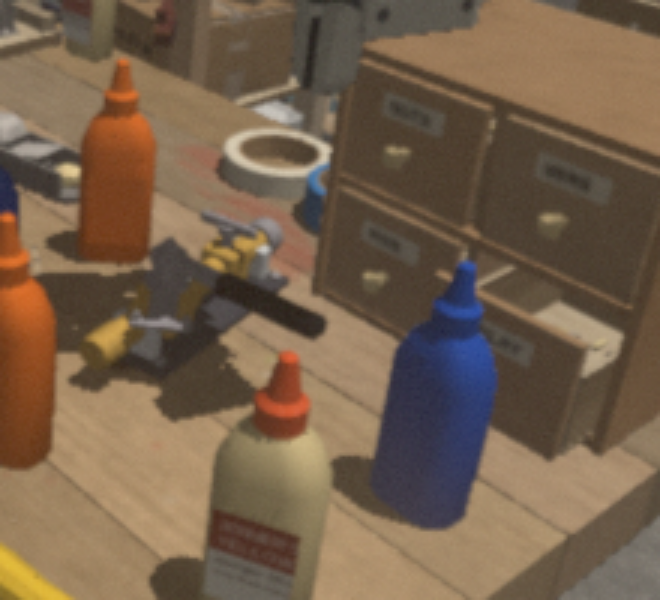

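The bottle stands upright at crop (265,490), the lever is free at (275,310), and there is space between the lever and the cabinet. Going down behind the lever.

Request:
{"api": "servo_tool", "payload": {
  "offset": [
    [-0.2,0.4,2.5],
    [0,0,2.5],
    [0,0,2.5],
    [0,0,2.5],
    [0,0,0]
  ],
  "twist": [0,0,0,0,0]
}}

```text
time_s: 9.98
ee_pos: [0.6083, -0.2108, 0.1309]
tcp_rot: [-0.005, 0.148, 0.989, 0.001]
ft_force: [-1.6, 2.0, -0.9]
finger_gap: 0.005
gripper_force: 0.0
```

Request:
{"api": "servo_tool", "payload": {
  "offset": [
    [0,0,1.5],
    [0,0,1.5],
    [0,0,1.5],
    [0,0,1.5],
    [0,0,0]
  ],
  "twist": [0,0,0,0,0]
}}

```text
time_s: 10.4
ee_pos: [0.6107, -0.2114, 0.0746]
tcp_rot: [-0.002, 0.147, 0.989, 0.0]
ft_force: [-0.1, 0.1, -0.9]
finger_gap: 0.006
gripper_force: 0.0
```

```bash
python3 go.py .612 -.212 .074
```

```text
t 10.4 tcp [ 0.6107 -0.2114  0.0746] yang 73.1 F [-0.1  0.1 -0.9] gap 0.006 gf 0.0
tool cm [-0.14 -0.01  0.06]
```

```bash
cat > plan.py <<'E'
import sys
from h import *
# plan.py a_end ycurrent->yend n : rows following lever
piv=np.array([.566,-.1325]); yaw=.202
def pose(a,yd,r=.085):
    th=yaw-np.pi/2-a; u=np.array([np.cos(th),np.sin(th)]); tg=np.array([u[1],-u[0]])
    d=abs(np.radians(yd)-(th+np.pi)); h=.009+.0095*np.cos(d)+.019*np.sin(d)
    return piv+r*u-h*tg
if __name__=='__main__':
    s=monitor.state(); M=R.from_quat(s['tcp_rot'],scalar_first=True).as_matrix(); p=np.array(s['ee_pos'])[:2]
    y0=np.degrees(np.arctan2(M[1,1],M[0,1])); a0,a1,y1,n=float(sys.argv[1]),*map(float,sys.argv[2:5]); n=int(n)
    prev=p; yp=y0
    for i in range(1,n+1):
        f=i/n; yd=y0+(y1-y0)*f; q=pose(a0+(a1-a0)*f,yd); c,sn=np.cos(np.radians(yp)),np.sin(np.radians(yp))
        ty=np.array([c,sn]); tx=np.array([-sn,c]) ; d=q-prev
        print(np.round([d@tx*100,d@ty*100],2),'tw',round(-np.radians(yd-yp),3),q.round(4)); prev=q; yp=yd
E
python3 plan.py 0.0 .6 57 15
```

```text
[ 0.47 -0.22] tw 0.019 [ 0.6055 -0.2122]
[ 0.28 -0.26] tw 0.019 [ 0.602  -0.2137]
[ 0.29 -0.25] tw 0.019 [ 0.5985 -0.2151]
[ 0.3  -0.24] tw 0.019 [ 0.5949 -0.2164]
[ 0.3  -0.23] tw 0.019 [ 0.5912 -0.2174]
[ 0.31 -0.23] tw 0.019 [ 0.5875 -0.2184]
[ 0.31 -0.22] tw 0.019 [ 0.5837 -0.2191]
[ 0.32 -0.21] tw 0.019 [ 0.5799 -0.2197]
[ 0.33 -0.2 ] tw 0.019 [ 0.5761 -0.2202]
[ 0.33 -0.2 ] tw 0.019 [ 0.5723 -0.2205]
[ 0.34 -0.19] tw 0.019 [ 0.5684 -0.2206]
[ 0.34 -0.18] tw 0.019 [ 0.5646 -0.2205]
[ 0.35 -0.17] tw 0.019 [ 0.5607 -0.2203]
[ 0.35 -0.16] tw 0.019 [ 0.5569 -0.2198]
[ 0.35 -0.15] tw 0.019 [ 0.5531 -0.2193]
```

Request:
{"api": "servo_tool", "payload": {
  "offset": [
    [0.45,-0.2,0],
    [0.3,-0.25,0],
    [0.3,-0.25,0],
    [0.3,-0.25,0],
    [0.3,-0.25,0]
  ],
  "twist": [0.02,0.02,0.02,0.02,0.02]
}}

```text
time_s: 10.82
ee_pos: [0.5939, -0.2173, 0.0777]
tcp_rot: [0.001, 0.196, 0.981, 0.0]
ft_force: [2.3, 0.9, 0.3]
finger_gap: 0.005
gripper_force: 1.3
```

Request:
{"api": "servo_tool", "payload": {
  "offset": [
    [0.3,-0.25,0],
    [0.3,-0.2,0],
    [0.3,-0.2,0],
    [0.35,-0.2,0],
    [0.35,-0.2,0]
  ],
  "twist": [0.02,0.02,0.02,0.02,0.02]
}}

```text
time_s: 11.23
ee_pos: [0.5737, -0.2204, 0.0763]
tcp_rot: [0.0, 0.245, 0.97, -0.0]
ft_force: [3.1, 0.7, -0.1]
finger_gap: 0.003
gripper_force: 1.2
```

Request:
{"api": "servo_tool", "payload": {
  "offset": [
    [0.35,-0.2,0],
    [0.35,-0.2,0],
    [0.35,-0.2,0],
    [0.35,-0.15,0],
    [0.35,-0.15,0]
  ],
  "twist": [0.02,0.02,0.02,0.02,0.02]
}}

```text
time_s: 11.65
ee_pos: [0.5539, -0.219, 0.0761]
tcp_rot: [-0.0, 0.293, 0.956, -0.0]
ft_force: [3.4, 0.4, -0.3]
finger_gap: 0.006
gripper_force: 1.2
```

```bash
python3 go.py; python3 plan.py 0.6 .8 50 5
python3 - <<'E'
from h import *
s=grab('scene');t=grab('top')
a=cv2.resize(s['color'][180:270,290:370],None,fx=5,fy=5)[:,:,::-1];b=cv2.resize(t['color'][150:240,280:360],None,fx=5,fy=5)[:,:,::-1]
cv2.imwrite('pics/e.png',np.hstack([a,b]))
E
```

```text
t 11.65 tcp [ 0.5539 -0.219   0.0761] yang 55.9 F [ 3.4  0.4 -0.3] gap 0.006 gf 1.175435772165656
[ 0.37 -0.21] tw 0.021 [ 0.5496 -0.2187]
[ 0.36 -0.14] tw 0.021 [ 0.5459 -0.2178]
[ 0.36 -0.14] tw 0.021 [ 0.5422 -0.2168]
[ 0.36 -0.13] tw 0.021 [ 0.5386 -0.2156]
[ 0.36 -0.12] tw 0.021 [ 0.535  -0.2142]
```

View pics/e.png

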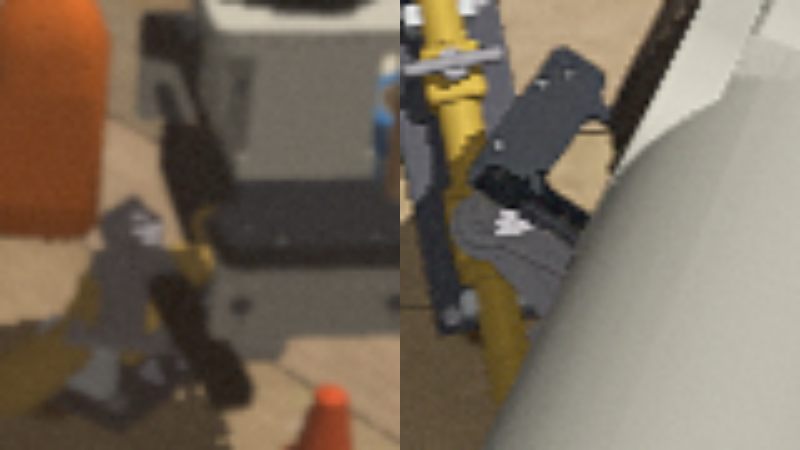

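The lever's grip now points to scene crop (235,390). The top view is blocked by the arm, so I'll push on to about 0.85, then back off and measure.

Request:
{"api": "servo_tool", "payload": {
  "offset": [
    [0.35,-0.2,0],
    [0.35,-0.15,0],
    [0.35,-0.15,0],
    [0.35,-0.15,0],
    [0.35,-0.1,0]
  ],
  "twist": [0.02,0.02,0.02,0.02,0.02]
}}

```text
time_s: 12.17
ee_pos: [0.5355, -0.2149, 0.0763]
tcp_rot: [0.0, 0.341, 0.94, -0.0]
ft_force: [2.8, 0.5, -0.5]
finger_gap: 0.007
gripper_force: 1.1
```

```bash
python3 go.py; cat > lev.py <<'E'
from h import *
from plan import piv,yaw
def ang(v):
    x=v@[np.cos(yaw),np.sin(yaw)];y=v@[-np.sin(yaw),np.cos(yaw)];return np.arctan2(-x,-y)
# scene: predicted grip px for angles
s=grab('scene')
for a in(.5,.6,.7,.8,.9,1.):
    th=yaw-np.pi/2-a;u=np.array([np.cos(th),np.sin(th)]); print(a,[np.round(proj(s,[*(piv+r*u),.07]),1) for r in(.05,.13)])
m=(s['color'].max(2)<45).astype(np.uint8)[225:275,300:350]
for r in m: print(''.join('.#'[v] for v in r))
E
python3 lev.py; python3 plan.py 0.8 1.0 45 5
```

```text
t 12.17 tcp [ 0.5355 -0.2149  0.0763] yang 50.2 F [ 2.8  0.5 -0.5] gap 0.007 gf 1.1498450436192797
0.5 [array([324.8, 237.3]), array([344. , 258.7])]
0.6 [array([322.6, 237.6]), array([337.6, 259.8])]
0.7 [array([320.2, 237.9]), array([331. , 260.5])]
0.8 [array([317.8, 238. ]), array([324.2, 260.8])]
0.9 [array([315.3, 237.9]), array([317.2, 260.8])]
1.0 [array([312.9, 237.8]), array([310.2, 260.3])]
..................................................
..................................................
..................................................
..................#...............................
..................................................
..................................................
.....................###...#......................
.....................##..##....##..#............#.
....................##.#..#.#.....##..#...........
.....................................#............
..................................................
..................................................
..................................................
................................
[... 1359 characters left out ...]
....................................
..................................................
..................................................
..................................................
..................................................
..................................................
..................................................
..................................................
..................................................
..................................................
[ 0.37 -0.07] tw 0.018 [ 0.5314 -0.2126]
[ 0.38 -0.1 ] tw 0.018 [ 0.5279 -0.2109]
[ 0.38 -0.09] tw 0.018 [ 0.5245 -0.2091]
[ 0.38 -0.08] tw 0.018 [ 0.5211 -0.2071]
[ 0.33 -0.07] tw 0.018 [ 0.5182 -0.2053]
```

Request:
{"api": "servo_tool", "payload": {
  "offset": [
    [0.35,-0.1,0],
    [0.35,-0.1,0],
    [0.35,-0.1,0],
    [0,0,0],
    [0,0,0]
  ],
  "twist": [0.02,0.02,0.02,0,0]
}}

```text
time_s: 12.63
ee_pos: [0.5248, -0.2099, 0.0759]
tcp_rot: [-0.001, 0.368, 0.93, -0.0]
ft_force: [0.3, -0.4, -0.3]
finger_gap: 0.005
gripper_force: 0.0
```

Request:
{"api": "servo_tool", "payload": {
  "offset": [
    [-0.5,0,0],
    [0,0,-2.5],
    [0,0,-4],
    [0,0,-4],
    [0,0,-2]
  ],
  "twist": [0,0,0,0,0]
}}

```text
time_s: 13.05
ee_pos: [0.531, -0.2149, 0.2054]
tcp_rot: [0.002, 0.368, 0.93, -0.0]
ft_force: [1.4, -0.9, 0.2]
finger_gap: 0.004
gripper_force: 0.0
```

Request:
{"api": "servo_tool", "payload": {
  "offset": [
    [-0.5,4,0],
    [-0.5,4,0],
    [-0.5,4,0],
    [-0.5,4,0],
    [-0.5,3,0]
  ],
  "twist": [0,0,0,0,0]
}}

```text
time_s: 13.47
ee_pos: [0.6797, -0.0885, 0.2009]
tcp_rot: [-0.0, 0.366, 0.93, 0.001]
ft_force: [0.6, -0.7, 0.2]
finger_gap: 0.005
gripper_force: 0.0
```

```bash
python3 go.py; cat > lt.py <<'E'
from h import *
from lev import ang,piv
t=grab('top')
m=(t['color'].max(2)<48).astype(np.uint8); m[:,:295]=0;m[:,360:]=0;m[:185]=0;m[240:]=0
n,l,st,ce=cv2.connectedComponentsWithStats(m)
for i in range(1,n):
    if st[i,4]>40:
        pts=np.argwhere(l==i)[:,::-1]; r=np.array([onz(t,u,v,.075)[:2] for u,v in pts])-piv; N=np.linalg.norm(r,axis=1)
        print(st[i],'r',N.min().round(4),N.max().round(4),'a',ang(r.mean(0)).round(4))
E
sed -i 's/^s=grab/if __name__!="__main__": raise SystemExit\ns=grab/' lev.py
python3 - <<'E'
x=open('lev.py').read().split('# scene')[0];open('lev.py','w').write(x)
E
python3 lt.py
```

```text
t 13.47 tcp [ 0.6797 -0.0885  0.2009] yang 47.0 F [ 0.6 -0.7  0.2] gap 0.005 gf 0.0
[309 206  28  27 128] r 0.0469 0.1275 a 0.9557
```

```bash
python3 - <<'E'
from h import *
from lev import ang,piv,yaw
t=load('top')
b=cv2.resize(t['color'][182:242,284:350],None,fx=10,fy=10,interpolation=cv2.INTER_CUBIC)[:,:,::-1].copy()
cv2.imwrite('pics/f.png',b)
for a in(.7,.956,.985,1.27):
    th=yaw-np.pi/2-a;u=np.array([np.cos(th),np.sin(th)]);x,y=proj(t,[*(piv+.0604*u),.059]);print(a,(x-284+.5)*10,(y-182+.5)*10)
E
```

```text
0.7 343.91852078259944 254.35031917232692
0.956 306.04063213819643 305.1083226521243
0.985 300.95022091615647 310.20756738178875
1.27 243.76347698193172 351.7657842133039
```

View pics/f.png

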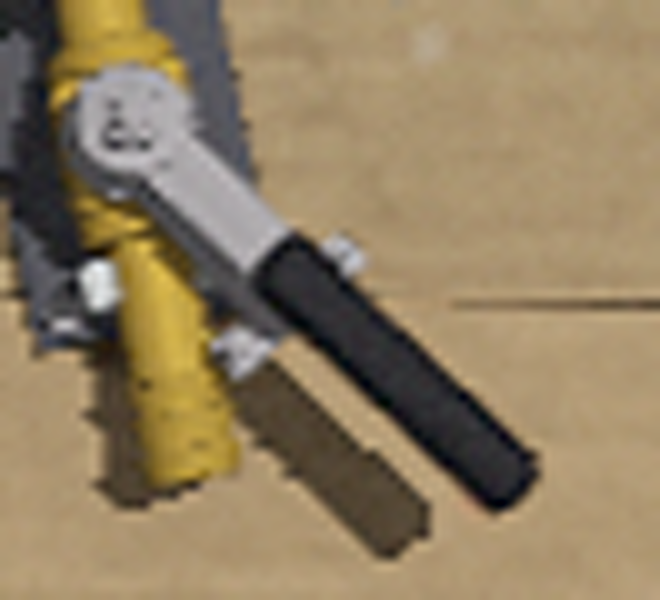

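```bash
python3 - <<'E'
from h import *
from lev import ang,piv
t=load('top')
P=lambda x,y,z: onz(t,284+(x+.5)/10-.5,182+(y+.5)/10-.5,z)[:2]
A,B=P(274,256,.075),P(515,485,.073); print('axis a',ang(B-A),'from piv',ang(B-piv),ang(A-piv),np.linalg.norm(B-piv))
print('nut',P(130,122,.084))
for q in((350,250),(346,246),(243,350),(240,348)): v=P(*q,.059)-piv; print(q,np.linalg.norm(v),ang(v))
m=(P(348,249,.059)+P(242,350,.059))/2-piv; print('mid',np.linalg.norm(m),ang(m))
# perpendicular gaps of pins from lever axis
u=(B-piv)/np.linalg.norm(B-piv); n=np.array([u[1],-u[0]])
print([((P(*q,.059)-piv)@n*1000).round(1) for q in((348,249),(242,350))])
E
python3 go.py
```

```text
axis a 0.9467474245572076 from piv 0.9396716791533528 0.9278235640502532 0.1260614254231738
nut [ 0.56508744 -0.13273303]
(350, 250) 0.06135198324425248 0.6738536035818633
(346, 246) 0.06004670859085041 0.6670656808084424
(243, 350) 0.06009969857570244 1.2685324988972604
(240, 348) 0.05933441474884751 1.2754723741477296
mid 0.05771915875341376 0.9709667228621565
[np.float64(-16.0), np.float64(19.6)]
t 13.52 tcp [ 0.6838 -0.0826  0.2005] yang 47.4 F [5.4 4.9 0.1] gap 0.005 gf 0.0
```

```bash
python3 go.py .5305 -.2155 .2
```

```text
t 13.52 tcp [ 0.6838 -0.0826  0.2005] yang 47.4 F [5.4 4.9 0.1] gap 0.005 gf 0.0
tool cm [  2.27 -20.16  -0.06]
```

Request:
{"api": "servo_tool", "payload": {
  "offset": [
    [0.5,-4,0],
    [0.5,-4,0],
    [0.5,-4,0],
    [0.4,-4,0],
    [0.4,-3,0]
  ],
  "twist": [0,0,0,0,0]
}}

```text
time_s: 13.93
ee_pos: [0.5273, -0.2181, 0.2008]
tcp_rot: [-0.001, 0.369, 0.929, -0.001]
ft_force: [0.6, -1.4, 0.1]
finger_gap: 0.005
gripper_force: 0.0
```

Request:
{"api": "servo_tool", "payload": {
  "offset": [
    [0,0,0],
    [0,0,0],
    [0,0,0],
    [0,0,0],
    [0,0,0]
  ],
  "twist": [0,0,0,0,0]
}}

```text
time_s: 14.35
ee_pos: [0.5321, -0.2136, 0.201]
tcp_rot: [-0.0, 0.366, 0.93, 0.0]
ft_force: [0.1, 0.2, 0.3]
finger_gap: 0.003
gripper_force: 0.0
```

```bash
python3 go.py .5305 -.2155 .076
```

```text
t 14.35 tcp [ 0.5321 -0.2136  0.201 ] yang 47.0 F [0.1 0.2 0.3] gap 0.003 gf 0.0
tool cm [-0.02 -0.25 12.5 ]
```

Request:
{"api": "servo_tool", "payload": {
  "offset": [
    [-0.1,-0.2,2.5],
    [0,0,3.5],
    [0,0,3.5],
    [0,0,3.0],
    [0,0,0]
  ],
  "twist": [0,0,0,0,0]
}}

```text
time_s: 14.77
ee_pos: [0.5266, -0.214, 0.0701]
tcp_rot: [-0.006, 0.366, 0.93, -0.0]
ft_force: [-1.1, 0.6, -0.0]
finger_gap: 0.006
gripper_force: 0.0
```

Request:
{"api": "servo_tool", "payload": {
  "offset": [
    [0.2,0,0],
    [0.2,0,0],
    [0.2,0,0],
    [0,0,0],
    [0,0,0]
  ],
  "twist": [0,0,0,0,0]
}}

```text
time_s: 15.18
ee_pos: [0.5272, -0.2131, 0.0781]
tcp_rot: [0.002, 0.367, 0.93, 0.0]
ft_force: [-0.1, -0.2, -0.1]
finger_gap: 0.005
gripper_force: 0.0
```

```bash
python3 go.py .5231 -.2083 .076
```

```text
t 15.18 tcp [ 0.5272 -0.2131  0.0781] yang 46.9 F [-0.1 -0.2 -0.1] gap 0.005 gf 0.0
tool cm [0.63 0.07 0.2 ]
```

Request:
{"api": "servo_tool", "payload": {
  "offset": [
    [0.2,0,0],
    [0.2,0,0],
    [0.1,0,0],
    [0.1,0,0],
    [0,0,0]
  ],
  "twist": [0,0,0,0,0]
}}

```text
time_s: 15.6
ee_pos: [0.5225, -0.2096, 0.0769]
tcp_rot: [0.001, 0.368, 0.93, -0.0]
ft_force: [2.2, -2.2, 1.5]
finger_gap: 0.001
gripper_force: 1.5
```

Request:
{"api": "servo_tool", "payload": {
  "offset": [
    [0,0,0],
    [0,0,0],
    [0,0,0],
    [0,0,0],
    [0,0,0]
  ],
  "twist": [0,0,0,0,0]
}}

```text
time_s: 16.02
ee_pos: [0.5217, -0.209, 0.0762]
tcp_rot: [0.0, 0.368, 0.93, -0.0]
ft_force: [2.9, -2.8, 2.5]
finger_gap: 0.01
gripper_force: 1.5
```

```bash
python3 go.py .5231 -.2083 .076
```

```text
t 16.02 tcp [ 0.5217 -0.209   0.0762] yang 46.9 F [ 2.9 -2.8  2.5] gap 0.01 gf 1.5321970358490944
tool cm [-0.05  0.14  0.02]
```

Request:
{"api": "servo_tool", "payload": {
  "offset": [
    [-0.6,0,0],
    [0,0,-2.5],
    [0,0,-4],
    [0,0,-4],
    [0,0,-2]
  ],
  "twist": [0,0,0,0,0]
}}

```text
time_s: 16.43
ee_pos: [0.5268, -0.2131, 0.2046]
tcp_rot: [0.001, 0.367, 0.93, 0.0]
ft_force: [1.4, 0.8, 0.3]
finger_gap: 0.005
gripper_force: 0.0
```

Request:
{"api": "servo_tool", "payload": {
  "offset": [
    [-0.5,4,0],
    [-0.5,4,0],
    [-0.5,4,0],
    [-0.5,4,0],
    [-0.5,3,0]
  ],
  "twist": [0,0,0,0,0]
}}

```text
time_s: 16.85
ee_pos: [0.6752, -0.0869, 0.2001]
tcp_rot: [-0.002, 0.366, 0.931, 0.001]
ft_force: [0.2, 1.0, 0.3]
finger_gap: 0.003
gripper_force: 0.0
```

Request:
{"api": "servo_tool", "payload": {
  "offset": [
    [0,0,0],
    [0,0,0],
    [0,0,0],
    [0,0,0],
    [0,0,0]
  ],
  "twist": [0,0,0,0,0]
}}

```text
time_s: 17.27
ee_pos: [0.6729, -0.0932, 0.2011]
tcp_rot: [-0.001, 0.369, 0.93, -0.0]
ft_force: [0.2, -0.7, -0.6]
finger_gap: 0.003
gripper_force: 0.0
```

```bash
cp top.npz top_before.npz; python3 lt.py; python3 go.py; python3 - <<'E'
from h import *
a=load('top_before')['color'].astype(int);b=load('top')['color'].astype(int)
# grip cross-section: brightness-weighted edges, along perpendicular lines in px
from lev import ang,piv,yaw
t=load('top')
from scipy.ndimage import map_coordinates
for nm,im in(('before',a),('now',b)):
    g=im.sum(2).astype(float)
    for r in(.08,.095,.11):
        aa=np.arange(.6,1.35,.005); uv=[]
        for x in aa:
            th=yaw-np.pi/2-x; uv.append(proj(t,[*(piv+r*np.array([np.cos(th),np.sin(th)])),.075]))
        uv=np.array(uv); L=map_coordinates(g,[uv[:,1],uv[:,0]],order=1); k=np.where(L<200)[0]; print(nm,r,aa[k[0]].round(3),aa[k[-1]].round(3),'mid',(aa[k[0]]+aa[k[-1]])/2)
    r=.0604; aa=np.arange(.5,1.5,.02); uv=np.array([proj(t,[*(piv+r*np.array([np.cos(yaw-np.pi/2-x),np.sin(yaw-np.pi/2-x)])),.059]) for x in aa]); print(map_coordinates(g,[uv[:,1],uv[:,0]],order=1).astype(int).tolist())
E
```

```text
[308 206  28  28 129] r 0.0469 0.1274 a 0.9929
t 17.32 tcp [ 0.6732 -0.0931  0.2013] yang 46.7 F [-0.4  0.8  0.2] gap 0.006 gf 0.0
before 0.08 0.845 1.345 mid 1.0950000000000004
before 0.095 0.86 1.28 mid 1.0700000000000005
before 0.11 0.87 1.245 mid 1.0575000000000003
[420, 417, 418, 421, 420, 411, 408, 443, 503, 486, 425, 398, 305, 168, 101, 104, 136, 155, 151, 146, 140, 143, 149, 150, 116, 76, 44, 77, 131, 196, 231, 230, 216, 296, 411, 501, 539, 523, 493, 463, 437, 377, 285, 225, 197, 167, 234, 310, 376, 417]
now 0.08 0.88 1.33 mid 1.1050000000000004
now 0.095 0.895 1.215 mid 1.0550000000000004
now 0.11 0.91 1.29 mid 1.1000000000000003
[426, 424, 423, 424, 423, 414, 410, 442, 498, 483, 429, 423, 381, 341, 335, 250, 135, 104, 129, 150, 164, 151, 138, 130, 133, 123, 99, 83, 80, 106, 164, 220, 241, 235, 237, 288, 379, 463, 492, 465, 433, 374, 284, 224, 195, 163, 238, 314, 376, 416]
```

```bash
python3 - <<'E'
from h import *
from lev import yaw
from scipy.ndimage import map_coordinates
t=load('top'); im=cv2.imread('pics/top0.png').astype(float); piv=np.array([.5655,-.1325])
sat=im.max(2)-im.min(2)
aa=np.arange(.5,1.5,.02)
for r in(.052,.056,.06,.064):
    uv=np.array([proj(t,[*(piv+r*np.array([np.cos(yaw-np.pi/2-x),np.sin(yaw-np.pi/2-x)])),.055]) for x in aa])
    L=map_coordinates(sat,[uv[:,1],uv[:,0]],order=1); G=map_coordinates(im.mean(2),[uv[:,1],uv[:,0]],order=1)
    print(r,'sat',L.astype(int).tolist()); print('  g',G.astype(int).tolist())
E
```

```text
0.052 sat [57, 62, 61, 61, 60, 60, 60, 61, 61, 62, 63, 64, 53, 48, 39, 22, 10, 4, 3, 2, 2, 3, 4, 4, 4, 4, 3, 3, 3, 3, 3, 4, 4, 5, 8, 12, 17, 20, 26, 31, 36, 49, 70, 90, 110, 118, 125, 130, 132, 134]
  g [145, 161, 159, 156, 155, 155, 154, 153, 153, 153, 152, 152, 149, 139, 138, 158, 174, 184, 183, 182, 183, 186, 187, 187, 187, 188, 187, 188, 190, 190, 185, 183, 181, 174, 144, 105, 76, 75, 75, 71, 83, 87, 99, 123, 149, 147, 145, 147, 150, 153]
0.056 sat [57, 59, 60, 61, 61, 50, 36, 30, 22, 13, 12, 8, 4, 3, 2, 2, 3, 3, 3, 4, 3, 3, 3, 3, 3, 4, 4, 4, 3, 3, 2, 2, 3, 3, 3, 3, 4, 4, 4, 4, 4, 6, 6, 9, 45, 82, 106, 120, 132, 133]
  g [156, 153, 152, 152, 152, 156, 166, 169, 174, 180, 180, 183, 184, 182, 179, 179, 180, 181, 183, 187, 191, 194, 196, 194, 192, 193, 198, 201, 201, 197, 198, 200, 204, 205, 192, 182, 179, 179, 177, 170, 164, 163, 159, 146, 118, 100, 109, 132, 151, 155]
0.06 sat [58, 58, 60, 61, 60, 55, 34, 14, 6, 4, 2, 2, 2, 3, 3, 4, 4, 4, 4, 4, 4, 4, 5, 5, 5, 5, 5, 5, 3, 3, 3, 3, 4, 4, 4, 3, 3, 3, 3, 4, 5, 6, 9, 20, 37, 65, 96, 117, 124, 126]
  g [152, 151, 151, 150, 147, 144, 155, 178, 178, 160, 152, 143, 130, 157, 182, 188, 187, 186, 187, 187, 189, 190, 187, 188, 189, 186, 184, 186, 191, 191, 190, 187, 184, 185, 185, 184, 182, 176, 166, 155, 150, 120, 91, 78, 65, 71, 95, 120, 137, 144]
0.064 sat [58, 59, 60, 61, 62, 61, 55, 35, 19, 12, 7, 8, 9, 12, 10, 14, 14, 10, 29, 38, 40, 44, 41, 43, 49, 48, 49, 52, 52, 48, 49, 47, 43, 47, 42, 37, 33, 21, 18, 18, 16, 16, 27, 53, 71, 87, 103, 117, 125, 123]
  g [145, 146, 148, 150, 151, 147, 147, 164, 181, 186, 191, 175, 175, 172, 159, 151, 137, 125, 153, 166, 164, 161, 155, 152, 148, 142, 150, 159, 162, 163, 160, 160, 162, 161, 162, 163, 163, 164, 171, 173, 165, 163, 154, 120, 100, 99, 103, 127, 142, 143]
```

```bash
python3 -c "
from h import *
print(order.finish_job())"
```

```text
the job is handed in; nothing more can be done
None
```

The glue bottle stands upright about 10 cm clear of the lever's reach. I set the long lever at about 0.99 rad against an index measured at about 0.98 (within roughly 0.02 rad), short of the far pin, and handed the job in at about 17 s of the 54 s allowed.

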